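Take the long paddle out of the slide-cover utensil box

TASK

Pull the cover of the utensil box out to its stop, then take the long wooden stirring paddle, tilt it and draw it out end first through the open part of the mouth. Finish while holding it still in the air in the gripper, all of it at least 6 cm above the box's cover and touching nothing else, with the cover left open at its stop; leave the other dishes where they are.

Things in the scene. Friction and masses are not known exactly. Their poses are not given: they have to be found in the camera images.
- box: Fixed aluminium utensil box, open top under a slide cover; outside 353 (its x) x 178 (its y) x 80 mm high, walls and floor 4 mm, inside 345 x 170 mm. Origin: centre of its underside. Its +x points to the end that the cover uncovers; the cover slides towards its -x. z up.
- cover (a joint): Travel of the slide cover in m: 0 closed, 0.22 pulled out to its stop. It moves along the box's -x. About 3 N of runner drag and a weak return spring (0 to 1.1 N); the drag outweighs the spring, so it stays where it is left. At the stop the mouth left open is the 218 mm of the inside length next to the box's +x end wall, and the 127 mm next to the -x end wall stay covered.
- cover_grip (a point): Point in the middle of the cover's upright black grip rib, 24 mm above the cover's underside, at 104 mm height. The rib stands on the middle of the cover: 16 mm thick along the box's x, 80 mm long along the box's y, its top at 118 mm height; it moves with the cover. The cover is a white plastic sheet 349 x 176 x 4 mm, underside at 80 mm, top at 84 mm height.
- paddle: Wooden stirring paddle 320 mm long, lying on the box's floor along the box's length, blade towards the box's +x end, about 0.18 kg. Origin: on its underside close to its balance point. Its x points along it to the blade, z up out of its flat top. Handle: 24 mm wide (y) x 20 mm thick (z), from x = -180 to +30 mm. Blade: 60 mm wide x 14 mm thick, from x = +30 to its round tip at +140 mm. It is longer than the open mouth.
- blade_tip (a point): Middle of the rounded blade tip of the paddle: 140 mm from its origin along its x, 7 mm above its underside.
- handle_end (a point): Middle of the handle's end face: 180 mm from the paddle's origin along its -x, 10 mm above its underside.
- bowl_stack: Stack of four smoked-glass bowls, 130 mm across, 109 mm tall. Bystander, loose; origin at the centre of its underside.
- plate_stack: Stack of six smoked-glass plates, 200 mm across, 54 mm tall. Bystander, loose; origin at the centre of its underside.
- bowl: Single smoked-glass bowl, 124 mm across, 55 mm tall. Bystander, loose; origin at the centre of its underside.
- spoon: Steel serving spoon about 260 mm long lying on the table. Bystander, loose; origin at the centre of its underside.
- mug: White mug, 80 mm across, 90 mm tall. Bystander, loose; origin at the centre of its underside.
- jar: Closed glass jar, 72 mm across, 110 mm tall. Bystander, loose; origin at the centre of its underside.
- salt_dish: Small white dish, 76 mm across, 35 mm tall; the open cover may pass over it. Bystander, loose; origin at the centre of its underside.

How it is judged:
On the way, in this order (a step that is already met when the one before it is completed fails the run):
1. the cover is pulled out to its stop (value of joint cover above 0.21 m), for 0.2 s.
2. the paddle is tilted through the mouth: one end above the cover, the other still inside the box below it (((height (world z) of blade_tip above 0.095 m and height (world z) of handle_end below 0.08 m and contact force between the fingers and paddle above 0.5 N) or (height (world z) of handle_end above 0.095 m and height (world z) of blade_tip below 0.08 m and contact force between the fingers and paddle above 0.5 N))), for 0.05 s.
At the end, for the whole second after the job is handed in: The paddle is held still in the fingers, both its ends more than 142 mm above the table (58 mm above the cover), touching neither box nor any other dish, and the cover stands within 20 mm of its stop (height (world z) of each of blade_tip, handle_end above 0.142 m and contact force between the fingers and paddle above 1 N and contact force between paddle and box below 0.1 N and linear speed of paddle below 0.05 m/s and angular speed of paddle below 0.3 rad/s and value of joint cover above 0.2 m and contact force between paddle and bowl_stack below 0.1 N and contact force between paddle and plate_stack below 0.1 N and contact force between paddle and bowl below 0.1 N and contact force between paddle and spoon below 0.1 N and contact force between paddle and mug below 0.1 N and contact force between paddle and jar below 0.1 N and contact force between paddle and salt_dish below 0.1 N); the arm keeps its last pose, push and grip.
It fails at once if a bystander is pushed more than 40 mm from its place (distance of any of bowl_stack, plate_stack, bowl, spoon, mug, jar, salt_dish from where it was at the start of the episode above 0.04 m).
It also fails if it takes over 51 s, if anything falls off the work surface, if the arm or the gripper's body presses on something with over 40 N, if the wrist force passes 120 N, or if a joint passes its speed limit or range.

ROBOT

A 7-joint arm with a two-finger parallel gripper is mounted at the origin on the work surface. World frame = base frame: x ahead of the robot, y to its left, z up, the work surface at z = 0. Lengths are in m, angles in rad, forces in N, time in s.
With the tool pointing down it reaches from about 0.4 to 0.875 m from the base axis. Payload 19.3 kg.
Tool frame: the origin (TCP) lies at the very end of the fingers, on their centre line; the grasp point (between the pads) lies 19 mm behind it; z points along the fingers, y is the line along which they close (so a half turn about z gives the same grasp; the last joint's range is limited). The gripper opens to 85 mm and grips with 20 to 120 N. Pads are 22 mm wide; open, the fingers measure 114 mm over their backs; the gripper's body (76 mm by 85 mm) begins 54 mm behind the grasp point. The pads swing forward as they close: fully open they stand 13 mm farther back than shut.
Start: joints at [1.036, 0.521, -0.036, 1.599, 0.021, 1.021, -0.113], TCP at [0.28, -0.559, 0.231] pointing down, gripper open.
Joint ranges: [-2.91, 2.91], [-0.3, 2.13], [-1.5, 1.42], [0.17, 2.43], [-1.26, 4.41], [0.16, 1.93], [-2.52, 2.52]. Speed limits (rad/s): [1.89, 1.89, 2.39, 2.39, 3.01, 3.01, 3.01].

INTERFACE

Orientations are given as [roll, pitch, yaw] about the fixed x, y, z axes, in that order (R = Rz(yaw) Ry(pitch) Rx(roll)).
In Python, from workcell import bot gives the robot as it stands.
- The arm moves only by the tool servo_tool, never from a script. Its argument "plan" is a list of rows, each a list of 7 numbers: the finger opening in cm, from 0 to 8.54, then the shift along the tool's x, y, z in cm, then the turn, a rotation vector about the tool's x, y, z in degrees. In form: [[fingers, x, y, z, wx, wy, wz], ...]. A call has 1 to 10 rows; each row is the pose to reach, as a shift and turn from the pose commanded when the call began, along the tool's axes at that moment; what a row does not reach only later rows make up. A row lasts 1/10 s, in which the tool goes at most 50 mm and 8.59 degrees, less where a joint would pass 70% of its speed; a pose out of reach is approached as far as the arm can. A call with a gripper value outside its range is refused whole. The fingers move at their own pace and stop on an object; "force" is the grip in N (left out, the last holds). Time passes only in rows, so rows that repeat a pose let the fingers close. It gives the time, the measured TCP pose, the force, the opening and the grip force at its end, in the units of the state.
- bot.observe(): the state, without advancing time (a new reading comes with each control period).
- bot.grab_frame(name): name is "side" or "top"; returns a dict with "frame" (384x512x3 uint8, blue, green, red), "mtx" (3x3 intrinsics, pixels), "R" (3x3) and "t" (3): a world point X has camera coordinates R X + t. Camera axes: x right, y down, z forward; pixel columns grow to the right and rows downward; lengths in m; the calibration is good to about 2 mm. A picture is of the moment at which its call begins. There is no depth.
- bot.job_done(): hands the job in; it is judged then, once.
The state is a dict: "clock": time; "qpos": joint angles; "qd": joint speeds; "joint_efforts": joint torques, N m; "position": TCP position; "tool_rot": TCP orientation; "force": force on the tool from outside, world axes, zero at the start; "moment": the same for the moment, N m; "grip_width": finger opening in m; "finger_force": force on a finger pad.
Only numpy, scipy, OpenCV 4.12 (cv2) and the standard library are available. Lean on these libraries where they do the work, as an engineer would, in place of code of your own. Each camera call takes 0.05 s, during which the arm holds its last target. There are 200 camera calls.

## Working session

There is one attempt and no reset: what is moved stays moved. The work goes in short steps, Python scripts to look and compute and a tool call to move; the robot and the scene stay as the last step left them, time stands still between calls to the robot, and variables do not carry over. Pictures are saved under pics/ and viewed, at most 10 in all, crops included, and the job is handed in when it is done.

Besides the shell and the picture viewer there is one more tool, called after "Emit:" by a JSON object that holds its "api" and its "payload". servo_tool: Moves the arm, as the interface text tells. Its arguments: {"type":"object","properties":{"plan":{"type":"array","items":{"type":"array","items":{"type":"number"}}},"force":{"type":"number"}},"required":["plan"]}

```bash
ls; mkdir -p pics; python3 - <<'E'
from workcell import bot
import cv2,pickle
s=bot.observe();print(s)
for n in("side","top"):
    f=bot.grab_frame(n);pickle.dump(f,open(n+'.pkl','wb'));cv2.imwrite(f'pics/{n}0.png',f['frame']);print(n,f['mtx'],f['R'],f['t'])
E
```

```text
pics
{'clock': 0.0, 'qpos': array([ 1.03581036,  0.52202681, -0.03631781,  1.60000813,  0.02118198,
        1.02106667, -0.11279895]), 'qd': array([ 0.00156986,  0.00049898,  0.00082096,  0.00167706,  0.0006518 ,
       -0.00074271, -0.00066356]), 'joint_efforts': array([-9.88167449e-04, -9.27095532e+01,  1.97931156e+00, -3.69934988e+01,
        1.77271018e-02,  8.31843558e-03, -5.61965408e-06]), 'position': array([ 0.27996317, -0.55841863,  0.23071781]), 'tool_rot': array([-3.14047007e+00,  6.86795349e-05,  4.64759341e-01]), 'force': array([0.6195693 , 1.30280503, 0.55978925]), 'moment': array([-0.04232068,  0.01773077,  0.05591174]), 'finger_force': 0.0, 'grip_width': 0.08563001835632776}
side [[358.68193112   0.         254.62086187]
 [  0.         358.68193112 193.93841292]
 [  0.           0.           1.        ]] [[-0.9761424  -0.21669455  0.01376548]
 [-0.14811796  0.61818802 -0.7719486 ]
 [ 0.1587674  -0.75557067 -0.63553589]] [0.46254947 0.13289858 1.15768483]
top [[389.76699287   0.         257.61023929]
 [  0.         389.76699287 192.69770797]
 [  0.           0.           1.        ]] [[ 8.85699075e-03 -9.99959386e-01  1.66745245e-03]
 [-9.86493334e-01 -9.01044580e-03 -1.63553400e-01]
 [ 1.63561782e-01 -1.96339767e-04 -9.86533073e-01]] [-0.0136155   0.45663572  1.49437056]
```

View pics/top0.png

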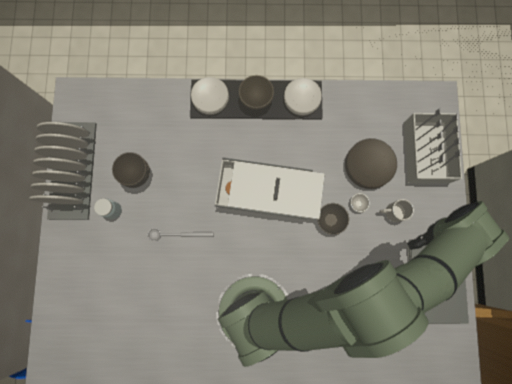

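View pics/side0.png

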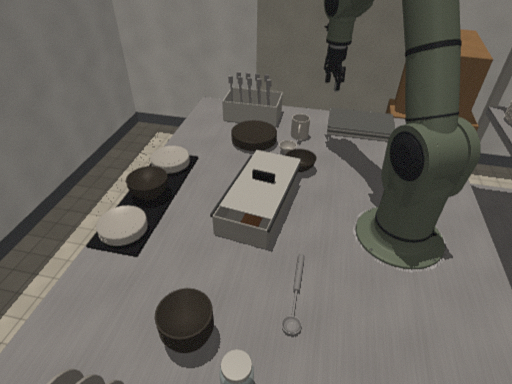

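The top view shows the box at about px (215–325, 158–220), with its open (+x) end on the left (world +y). The black rib is near (277,188) and the orange-brown blade shows at (229,187). The cover will slide to the right over the bowl and the salt dish.

```bash
cat > h.py <<'E'
import cv2,numpy as np,pickle
def ray(f,px,z):
    px=np.atleast_2d(np.array(px,float));d=np.c_[px,np.ones(len(px))]@np.linalg.inv(f['mtx']).T@f['R']
    c=-f['R'].T@f['t'];return c+d*((z-c[2])/d[:,2])[:,None]
def proj(f,X):
    c=np.atleast_2d(X)@f['R'].T+f['t'];p=c@f['mtx'].T;return p[:,:2]/p[:,2:]
def blob(m,near=None):
    cs,_=cv2.findContours(m.astype(np.uint8),cv2.RETR_EXTERNAL,cv2.CHAIN_APPROX_NONE)
    return max(cs,key=cv2.contourArea)
E
python3 - <<'E'
from h import *
f=pickle.load(open('top.pkl','rb'));im=f['frame'].astype(int)
roi=np.zeros(im.shape[:2],bool);roi[150:230,205:335]=1
g=im.mean(2);hsv=cv2.cvtColor(f['frame'],cv2.COLOR_BGR2HSV)
print('vals',im[190,250],im[188,277],im[187,229],im[205,222])
c=blob(roi&(g>195));m=np.zeros(g.shape,np.uint8);cv2.drawContours(m,[c],-1,1,-1)
w=ray(f,c[:,0,:],.084)[:,:2];r=cv2.minAreaRect((w*1000).astype(np.float32));print('cover',r,cv2.boxPoints(r).tolist())
rm=(m>0)&(g<60);rm[:, :265]=0;rm[:,290:]=0
rc=blob(rm);w=ray(f,rc[:,0,:],.118)[:,:2];r=cv2.minAreaRect((w*1000).astype(np.float32));print('rib',r)
bm=roi&(hsv[...,1]>90)&(im[...,2]>90);b=blob(bm);w=ray(f,b[:,0,:],.018)[:,:2]*1000;print('blade',w.min(0),w.max(0),w.mean(0))
cv2.imwrite('pics/c0.png',cv2.resize(f['frame'][150:230,205:335],None,fx=6,fy=6,interpolation=cv2.INTER_CUBIC))
E
```

```text
vals [186 200 203] [74 80 82] [ 70 111 157] [137 148 151]
cover ((462.2182312011719, -79.21650695800781), (345.01141357421875, 168.94357299804688), 82.49728393554688) [[355.94500732421875, -239.215576171875], [523.4421997070312, -261.27508544921875], [568.491455078125, 80.78256225585938], [400.9942626953125, 102.84207153320312]]Traceback (most recent call last):
  File "<stdin>", line 9, in <module>
  File "h.py", line 9, in blob
    return max(cs,key=cv2.contourArea)
ValueError: max() iterable argument is empty
```

```bash
python3 - <<'E'
from h import *
f=pickle.load(open('top.pkl','rb'));im=f['frame'].astype(int)
g=im.mean(2);hsv=cv2.cvtColor(f['frame'],cv2.COLOR_BGR2HSV)
roi=np.zeros(g.shape,bool);roi[170:208,265:290]=1
rc=blob(roi&(g<120));w=ray(f,rc[:,0,:],.116)[:,:2];print('rib',cv2.minAreaRect((w*1000).astype(np.float32)))
roi[:]=0;roi[155:225,205:245]=1
b=blob(roi&(hsv[...,1]>80));w=ray(f,b[:,0,:],.014)[:,:2]*1000;print('blade',w.min(0),w.max(0),w.mean(0))
s=pickle.load(open('side.pkl','rb'));h2=cv2.cvtColor(s['frame'],cv2.COLOR_BGR2HSV)
g=s['frame'].mean(2);roi[:]=0;roi[160:190,245:285]=1
rc=blob(roi&(g<70));w=ray(s,rc[:,0,:],.104)[:,:2];print('rib side',cv2.minAreaRect((w*1000).astype(np.float32)))
cv2.imwrite('pics/c0.png',np.hstack([cv2.resize(f['frame'][150:230,205:335],(480,296)),cv2.resize(s['frame'][145:250,205:310],(300,296))]))
# bystanders
for n,p,z in(('bowl',(333,219),.05),('salt',(359,204),.03),('plates',(372,164),.05),('mug',(400,211),.09),('spoon',(180,235),.01),('bigbowl',(131,170),.1),('jar',(106,209),.1),('rackbowl',(256,93),.1)):print(n,ray(f,p,z))
E
```

```text
rib ((460.29010009765625, -79.08009338378906), (12.138677597045898, 81.04188537597656), 82.09812927246094)
blade [458.35144676 101.40880319] [503.12030209 117.34075064] [481.63761434 109.1356818 ]
rib side ((461.65887451171875, -73.317626953125), (50.58583450317383, 90.00555419921875), 80.88739776611328)
bowl [[ 0.35452823 -0.301136    0.05      ]]
salt [[ 0.41658504 -0.40866836  0.03      ]]
plates [[ 0.57366287 -0.46012865  0.05      ]]
mug [[ 0.38306507 -0.54651082  0.09      ]]
spoon [[0.29000948 0.29400942 0.01      ]]
bigbowl [[0.52948856 0.47274088 0.1       ]]
jar [[0.37941888 0.55693247 0.1       ]]
rackbowl [[8.43994644e-01 3.62923525e-04 1.00000000e-01]]
```

View pics/c0.png

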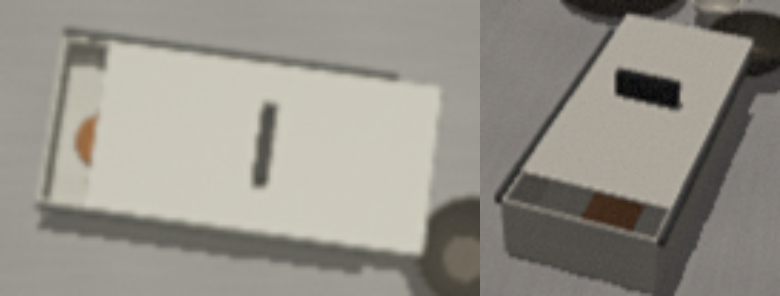

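The rib is at (0.461, -0.079), with the box yaw about 82.3° and the cover already about 35 mm open. Next I'll write a helper that works out moves, then go above the rib.

```bash
cat >> h.py <<'E'
from scipy.spatial.transform import Rotation as Ro
def move(s,pos,yaw,tilt=0,ref=None):
    """shift(cm)/turn(deg) in tool axes from pose s to TCP pos, tool down with yaw(deg), then tilt(deg) about tool y"""
    R0=Ro.from_euler('xyz',s['tool_rot']);R1=Ro.from_euler('xyz',[180,0,yaw],degrees=True)*Ro.from_euler('y',tilt,degrees=True)
    print(np.round(R0.inv().apply(np.array(pos)-s['position'])*100,2),np.round((R0.inv()*R1).as_rotvec(degrees=True),1))
E
python3 - <<'E'
from h import *
from workcell import bot
move(bot.observe(),[.461,-.079,.17],-7.7)
E
```

```text
[ 37.67 -34.74   6.11] [-0.1  0.  34.3]
```

Emit:
{"api": "servo_tool", "payload": {"plan": [[8.5,3.8,-3.5,0,0,0,3.4],[8.5,7.5,-7,0,0,0,6.9],[8.5,11.3,-10.4,0,0,0,10.3],[8.5,15.1,-13.9,0,0,0,13.7],[8.5,18.8,-17.4,0,0,0,17.1],[8.5,22.6,-20.8,1,0,0,20.6],[8.5,26.4,-24.3,2,0,0,24],[8.5,30.1,-27.8,3,0,0,27.4],[8.5,33.9,-31.3,4,0,0,30.9],[8.5,37.7,-34.7,6,0,0,34.3]]}}

```text
clock: 1.1
position: [0.4555, -0.0949, 0.1779]
tool_rot: [-3.141, -0.001, -0.136]
force: [1.2, -1.2, -0.5]
grip_width: 0.0847
finger_force: 0.0
```

```bash
python3 - <<'E'
from h import *
from workcell import bot
s=bot.observe();print(s['clock'],s['position'],s['tool_rot'],s['qpos'].round(2),s['force'])
move(s,[.461,-.079,.093],-7.7)
E
```

```text
1.1 [ 0.45547483 -0.09491625  0.17793084] [-3.14149396e+00 -1.32307103e-03 -1.36396720e-01] [ 0.14  0.35 -0.08  2.06  0.04  0.74 -1.67] [ 1.17365969 -1.21067943 -0.4996241 ]
[ 0.32 -1.65  8.49] [-0.  -0.1 -0.1]
```

Emit:
{"api": "servo_tool", "payload": {"plan": [[8.5,0,0,0,0,0,0],[8.5,0,0,0,0,0,0],[8.5,0,0,0,0,0,0]]}}

```text
clock: 1.4
position: [0.4545, -0.0979, 0.1779]
tool_rot: [3.141, 0.0, -0.135]
force: [0.3, -1.4, -0.5]
grip_width: 0.0848
finger_force: 0.0
```

```bash
python3 - <<'E'
from h import *
from workcell import bot
s=bot.observe();print(s['position'],s['force'])
move(s,[.461,-.079,.093],-7.7)
E
```

```text
[ 0.45454687 -0.0978585   0.17786724] [ 0.26914116 -1.35637856 -0.50663405]
[ 0.39 -1.96  8.49] [ 0.  0. -0.]
```

Emit:
{"api": "servo_tool", "payload": {"plan": [[8.5,0.4,-2,1,0,0,0],[8.5,0.4,-2,4,0,0,0],[8.5,0.4,-2,7,0,0,0],[8.5,0.4,-2,8.4,0,0,0],[8.5,0.4,-2,8.4,0,0,0],[0,0.4,-2,8.4,0,0,0],[0,0.4,-2,8.4,0,0,0],[0,0.4,-2,8.4,0,0,0],[0,0.4,-2,8.4,0,0,0],[0,0.4,-2,8.4,0,0,0]], "force": 50}}

```text
clock: 2.4
position: [0.4617, -0.0778, 0.0943]
tool_rot: [3.141, -0.001, -0.134]
force: [-4.7, 0.7, 18.2]
grip_width: 0.015
finger_force: 49.1
```

Emit:
{"api": "servo_tool", "payload": {"plan": [[0,0,1,-0.1,0,0,0],[0,0,3,-0.1,0,0,0],[0,0,5,-0.1,0,0,0],[0,0,7,-0.1,0,0,0],[0,0,9,-0.1,0,0,0],[0,0,11,-0.1,0,0,0],[0,0,13,-0.1,0,0,0],[0,0,14.5,-0.1,0,0,0],[0,0,15.5,-0.1,0,0,0],[0,0,16,-0.1,0,0,0]]}}

```text
clock: 3.4
position: [0.4405, -0.2366, 0.0945]
tool_rot: [-3.141, -0.001, -0.134]
force: [6.7, 3.9, -11.9]
grip_width: 0.0151
finger_force: 53.1
```

Emit:
{"api": "servo_tool", "payload": {"plan": [[0,0,0.5,0,0,0,0],[0,0,1,0,0,0,0],[0,0,1.5,0,0,0,0],[0,0,1.5,0,0,0,0]]}}

```text
clock: 3.8
position: [0.4386, -0.2514, 0.0945]
tool_rot: [-3.141, -0.001, -0.134]
force: [5.6, -2.7, -14.5]
grip_width: 0.0147
finger_force: 52.8
```

Emit:
{"api": "servo_tool", "payload": {"plan": [[0,0,0.4,0,0,0,0],[0,0,0.8,0,0,0,0],[0,0,1.1,0,0,0,0],[0,0,1.1,0,0,0,0]]}}

```text
clock: 4.2
position: [0.4385, -0.2519, 0.0944]
tool_rot: [-3.13, 0.003, -0.126]
force: [8.3, 68.6, 16.2]
grip_width: 0.0149
finger_force: 58.3
```

The arm hit the stop (68 N). I'll relax the push, release, rise and move clear to look.

Emit:
{"api": "servo_tool", "payload": {"plan": [[0,0,-1.0,0,0,0,0],[0,0,-1.0,0,0,0,0],[3,0,-1.0,0,0,0,0],[5,0,-1.0,0,0,0,0],[8,0,-1.0,0,0,0,0],[8,0,-1,-3,0,0,0],[8,0,-1,-7,0,0,0],[8,0,-1,-11,0,0,0],[8,0,-1,-11,0,0,0]]}}

```text
clock: 5.1
position: [0.4397, -0.2533, 0.2094]
tool_rot: [3.139, -0.007, -0.135]
force: [-0.1, -0.0, -0.0]
grip_width: 0.0799
finger_force: 0.0
```

```bash
python3 - <<'E'
from workcell import bot
import cv2,pickle,numpy as np
print(bot.observe()['position'])
f=bot.grab_frame('top');pickle.dump(f,open('top1.pkl','wb'));s=bot.grab_frame('side');pickle.dump(s,open('side1.pkl','wb'))
cv2.imwrite('pics/c1.png',np.vstack([cv2.resize(f['frame'][150:230,205:365],(800,300*4//3)[:2]),]))
cv2.imwrite('pics/c2.png',cv2.resize(s['frame'][120:250,195:325],(600,600)))
E
```

```text
[ 0.43969174 -0.25329912  0.20943633]
```

View pics/c1.png

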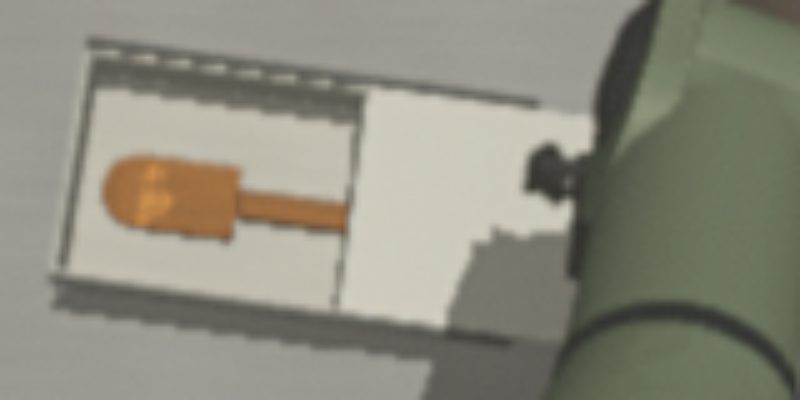

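View pics/c2.png

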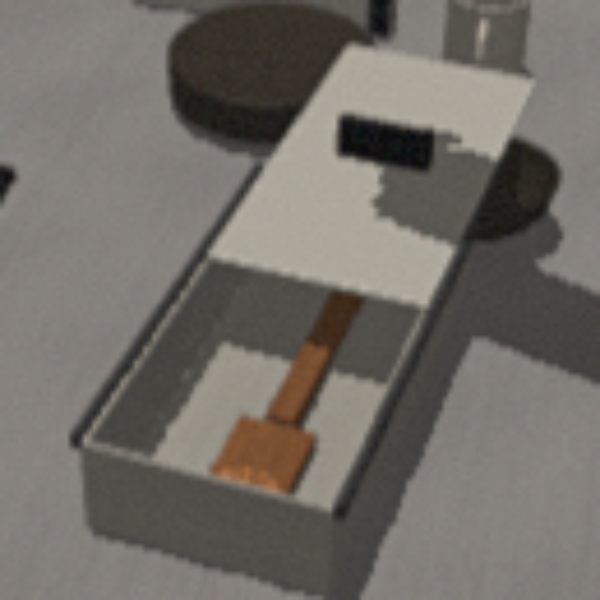

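The crops show the cover at its stop and the paddle uncovered: blade at crop px (103–240, 155–240), handle running to (350, 215) under the cover edge. Next I'll measure it.

```bash
python3 - <<'E'
from h import *
from workcell import bot
f=pickle.load(open('top1.pkl','rb'));hsv=cv2.cvtColor(f['frame'],cv2.COLOR_BGR2HSV)
roi=np.zeros(hsv.shape[:2],bool);roi[155:225,210:280]=1
c=blob(roi&(hsv[...,1]>80))
m=np.zeros(hsv.shape[:2],np.uint8);cv2.drawContours(m,[c],-1,1,-1);v,u=np.nonzero(m)
col=np.array([(x,v[u==x].mean(),(u==x).sum()) for x in np.unique(u)]);print(col.round(1).tolist())
h=col[(col[:,2]<11)&(col[:,0]>252)]
w=ray(f,h[:,:2],.024);k,b=np.polyfit(w[:,1],w[:,0],1);print('handle axis yaw',np.degrees(np.arctan2(1,k)),w[[0,-1]])
a=col[(col[:,2]>=11)];w=ray(f,a[:,:2],.018);print('blade tip,root',w[[0,-1]])
# box corners via crop px -> z=.08
P=np.array([[90,42],[57,275],[362,92],[337,310]])/5+[205,150]
print('box outer +x corners, cover edge',ray(f,P[:2],.08),ray(f,P[2:],.084))
s=bot.observe();print(s['qpos'].round(2))
E
```

```text
[[226.0, 187.5, 6.0], [227.0, 187.5, 10.0], [228.0, 188.0, 11.0], [229.0, 188.0, 13.0], [230.0, 188.0, 13.0], [231.0, 187.5, 14.0], [232.0, 188.0, 15.0], [233.0, 188.0, 15.0], [234.0, 188.0, 15.0], [235.0, 188.0, 15.0], [236.0, 188.5, 14.0], [237.0, 188.5, 14.0], [238.0, 188.5, 14.0], [239.0, 188.5, 14.0], [240.0, 188.5, 14.0], [241.0, 189.0, 15.0], [242.0, 189.0, 15.0], [243.0, 189.5, 14.0], [244.0, 189.5, 14.0], [245.0, 189.5, 14.0], [246.0, 189.5, 14.0], [247.0, 189.5, 14.0], [248.0, 189.5, 14.0], [249.0, 190.0, 15.0], [250.0, 190.0, 15.0], [251.0, 189.5, 12.0], [252.0, 188.5, 10.0], [253.0, 190.5, 6.0], [254.0, 190.5, 6.0], [255.0, 191.0, 5.0], [256.0, 191.0, 5.0], [257.0, 191.0, 5.0], [258.0, 191.0, 5.0], [259.0, 191.5, 6.0], [260.0, 191.5, 6.0], [261.0, 191.5, 6.0], [262.0, 191.5, 6.0], [263.0, 192.0, 5.0], [264.0, 192.0, 5.0], [265.0, 192.0, 5.0], [266.0, 192.5, 6.0], [267.0, 192.5, 6.0], [268.0, 192.5, 6.0], [269.0, 192.5, 6.0], [270.0, 193.0, 5.0], [271.0, 193.0, 5.0], [272.0, 193.0, 5.0], [273.0, 193.0, 5.0], [274.0, 191.0, 1.0]]
handle axis yaw 84.40977451198775 [[ 0.46767104  0.00886744  0.024     ]
 [ 0.46641973 -0.07449888  0.024     ]]
blade tip,root [[0.47790553 0.10876532 0.018     ]
 [0.4726718  0.01695531 0.018     ]]
box outer +x corners, cover edge [[0.5832403  0.12584534 0.08      ]
 [0.40089998 0.14666047 0.08      ]] [[ 0.54456219 -0.08484552  0.084     ]
 [ 0.37562121 -0.06604261  0.084     ]]
[ 0.49  0.37 -0.1   1.94  0.05  0.84 -1.35]
```

```bash
python3 - <<'E'
from h import *
from workcell import bot
move(bot.observe(),[.4655,-.010,.17],83)
E
```

```text
[ -0.54 -24.4    3.54] [  0.1  -0.  -90.7]
```

Emit:
{"api": "servo_tool", "payload": {"plan": [[8.5,0,-2.4,0,0,0,-8.5],[8.5,0,-5,0,0,0,-17],[8.5,0,-7.5,0,0,0,-25.5],[8.5,0,-10,0,0,0,-34],[8.5,0,-12.5,0,0,0,-42.5],[8.5,0,-15,0,0,0,-51],[8.5,-0.2,-17.5,0.5,0,0,-59.5],[8.5,-0.4,-20,1.5,0,0,-68],[8.5,-0.5,-22.5,2.5,0,0,-76.5],[8.5,-0.5,-24.4,3.5,0,0,-85]]}}

```text
clock: 6.2
position: [0.465, -0.0081, 0.1686]
tool_rot: [-3.14, -0.0, 1.357]
force: [0.3, -0.5, -0.2]
grip_width: 0.085
finger_force: 0.0
```

Emit:
{"api": "servo_tool", "payload": {"plan": [[8.5,0,0,0,0,0,-5.7],[8.5,0,0,0,0,0,-5.7],[8.5,0,0,0,0,0,-5.7]]}}

```text
clock: 6.5
position: [0.4652, -0.01, 0.1692]
tool_rot: [-3.14, -0.0, 1.445]
force: [0.3, -0.7, -0.0]
grip_width: 0.0848
finger_force: 0.0
```

```bash
python3 - <<'E'
from h import *
from workcell import bot
s=bot.observe();print(s['position'],s['tool_rot'],s['qpos'].round(2))
move(s,[.4655,-.010,.010],83)
f=bot.grab_frame('side');pickle.dump(f,open('s3.pkl','wb'));g=bot.grab_frame('top')
cv2.imwrite('pics/c3.png',np.hstack([cv2.resize(f['frame'][110:260,195:345],(400,400)),cv2.resize(g['frame'][140:240,205:305],(400,400))]))
E
```

```text
[ 0.46521691 -0.01001735  0.16923476] [-3.14041815e+00 -3.61156820e-05  1.44519832e+00] [ 0.31  0.4  -0.52  2.05  0.28  0.76 -0.51]
[ 0.    0.05 15.92] [-0.1 -0.  -0.2]
```

View pics/c3.png

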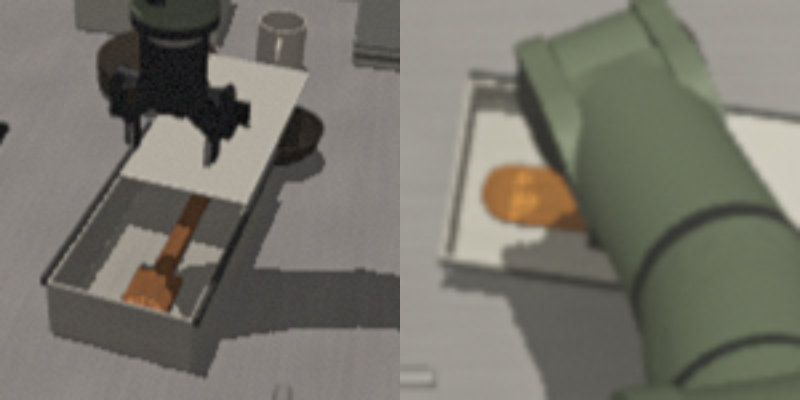

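```bash
python3 - <<'E'
from h import *
f=pickle.load(open('s3.pkl','rb'))
print(ray(f,[[256.9,210.3]],.018), ray(f,[[195+176*.375,110+240*.375]],.024), proj(f,[[.4655,-.01,.024],[.469,.0095,.018]]))
E
```

```text
[[0.46436196 0.00831506 0.018     ]] [[ 0.46050148 -0.04060664  0.024     ]] [[257.74274888 205.4386311 ]
 [255.48624811 210.31560196]]
```

The side view agrees with the top view to within 5 mm, so I'll descend and grip.

Emit:
{"api": "servo_tool", "payload": {"plan": [[8.5,0,0,3,0,0,0],[8.5,0,0,7,0,0,0],[8.5,0,0,11,0,0,0],[8.5,0,0,13.5,0,0,0],[8.5,0,0,15,0,0,0],[8.5,0,0,15.7,0,0,0],[8.5,0,0,15.7,0,0,0]]}}

```text
clock: 7.3
position: [0.4654, -0.0097, 0.0124]
tool_rot: [-3.141, 0.0, 1.448]
force: [0.3, -0.4, -0.1]
grip_width: 0.0851
finger_force: 0.0
```

Emit:
{"api": "servo_tool", "payload": {"plan": [[4,0,0,0,0,0,0],[1,0,0,0,0,0,0],[0,0,0,0,0,0,0],[0,0,0,0,0,0,0],[0,0,0,0,0,0,0],[0,0,0,0,0,0,0],[0,0,0,0,0,0,0],[0,0,0,0,0,0,0]], "force": 70}}

```text
clock: 8.1
position: [0.466, -0.0097, 0.0135]
tool_rot: [3.14, 0.0, 1.449]
force: [-3.4, -0.6, 17.9]
grip_width: 0.0221
finger_force: 68.3
```

Emit:
{"api": "servo_tool", "payload": {"plan": [[0,0,0,-0.4,0,0,0],[0,0,0,-1.4,0,3,0],[0,-0.2,0,-2.4,0,6,0],[0,-0.3,0,-3.4,0,9,0],[0,-0.5,0,-4.4,0,12,0],[0,-0.7,0,-5.3,0,15,0],[0,-1.0,0,-6.3,0,18,0],[0,-1.0,0,-6.3,0,18,0],[0,-1.0,0,-6.3,0,18,0]]}}

```text
clock: 9.0
position: [0.4643, -0.0199, 0.0756]
tool_rot: [-3.141, -0.313, 1.448]
force: [-0.5, -0.5, -2.6]
grip_width: 0.0217
finger_force: 69.6
```

```bash
python3 - <<'E'
from h import *
from workcell import bot
s=bot.observe();print(s['qpos'].round(2),s['moment'])
f=bot.grab_frame('side');g=bot.grab_frame('top');pickle.dump((f,g),open('s4.pkl','wb'))
cv2.imwrite('pics/c4.png',np.hstack([cv2.resize(f['frame'][110:260,195:345],(400,400)),cv2.resize(g['frame'][140:240,205:305],(400,400))]))
E
```

```text
[ 0.7   0.67 -0.76  2.1   0.27  0.51 -0.29] [-0.43715594  0.10366422  0.01697654]
```

View pics/c4.png

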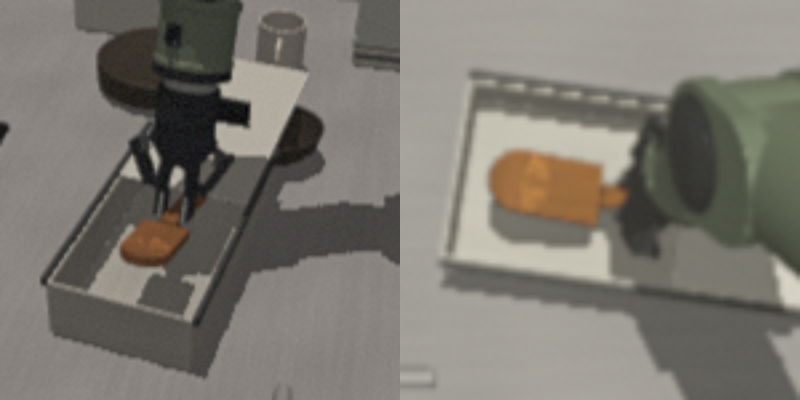

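Both crops show the blade raised and held in the fingers, with the handle still under the cover edge. I'll draw it out along its own axis.

Emit:
{"api": "servo_tool", "payload": {"plan": [[0,0.8,0,0,0,0,0],[0,2,0,0,0,0,0],[0,3.5,0,0,0,0,0],[0,5,0,0,0,0,0],[0,6.5,0,0,0,0,0],[0,7.5,0,0,0,0,0],[0,7.5,0,0,0,0,0]]}}

```text
clock: 9.8
position: [0.4732, 0.0529, 0.0996]
tool_rot: [3.141, -0.314, 1.452]
force: [0.0, -0.2, -2.5]
grip_width: 0.0219
finger_force: 69.5
```

Emit:
{"api": "servo_tool", "payload": {"plan": [[0,1,0,0,0,0,0],[0,2.5,0,0,0,0,0],[0,4,0,0,0,0,0],[0,5.5,0,0,0,0,0],[0,7,0,0,0,0,0],[0,7.8,0,0,0,0,0],[0,7.8,0,0,0,0,0]]}}

```text
clock: 10.5
position: [0.4821, 0.1264, 0.1236]
tool_rot: [3.141, -0.315, 1.451]
force: [-0.4, 0.4, -2.3]
grip_width: 0.0219
finger_force: 69.5
```

```bash
python3 - <<'E'
from h import *
from workcell import bot
s=bot.observe();print(s['qpos'].round(2),s['position'],s['moment'])
f=bot.grab_frame('side');g=bot.grab_frame('top')
cv2.imwrite('pics/c5.png',np.hstack([cv2.resize(f['frame'][110:260,195:345],(400,400)),cv2.resize(g['frame'][140:240,195:295],(400,400))]))
E
```

```text
[ 0.4   0.58 -0.77  2.07  0.2   0.52 -0.55] [0.48212474 0.12642176 0.12357681] [-0.49765095  0.06196917 -0.04197373]
```

View pics/c5.png

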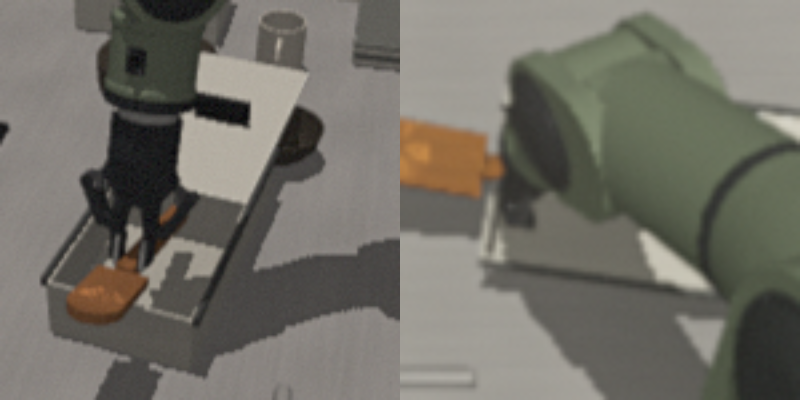

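The side crop shows the handle end at crop px (185,208), inside the open mouth and ahead of the cover edge. I'll draw 1 cm more, then lift straight up.

Emit:
{"api": "servo_tool", "payload": {"plan": [[0,1,0,0,0,0,0],[0,1.5,0,-1.5,0,0,0],[0,2,0,-3.5,0,0,0],[0,2.7,0,-5.5,0,0,0],[0,3.4,0,-7.5,0,0,0],[0,4,0,-9.5,0,0,0],[0,4.6,0,-11.5,0,0,0],[0,5,0,-12.4,0,0,0],[0,5,0,-12.4,0,0,0],[0,5,0,-12.4,0,0,0]]}}

```text
clock: 11.6
position: [0.4829, 0.1339, 0.2557]
tool_rot: [-3.141, -0.314, 1.449]
force: [-0.1, 0.3, -1.4]
grip_width: 0.0218
finger_force: 69.6
```

```bash
python3 - <<'E'
from h import *
from workcell import bot
s=bot.observe();print(s['position'],s['qd'].round(3),s['force'],s['finger_force'])
f=bot.grab_frame('side');g=bot.grab_frame('top')
cv2.imwrite('pics/c6.png',np.hstack([cv2.resize(f['frame'][60:280,150:370],(400,400)),cv2.resize(g['frame'][100:260,165:325],(400,400))]))
c=ray(g,[[1,1]],0)
# rib for cover check
E
```

```text
[0.48290438 0.13394433 0.25571484] [-0.002  0.01   0.003  0.007 -0.    -0.     0.002] [-0.09646928  0.29450684 -1.39234913] 69.5503306388855
```

View pics/c6.png

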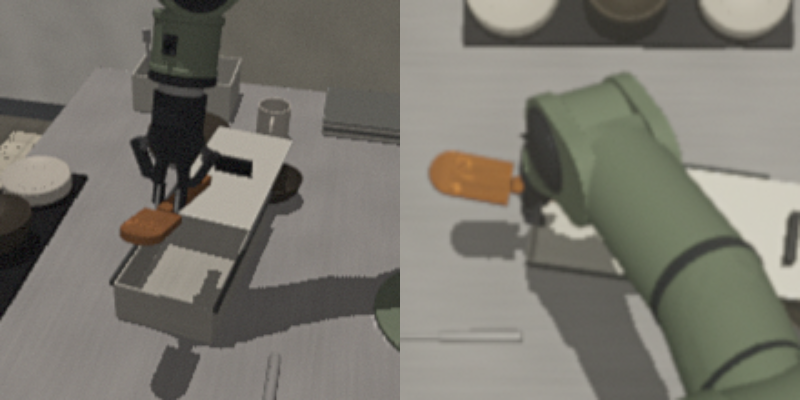

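The paddle is clear of the box and held about 0.19 m up at its lower end. The cover is still at its stop, so I'm handing in.

```bash
python3 -c "
from workcell import bot
print(bot.job_done())"
```

```text
the job is handed in; nothing more can be done
None
```

The cover is open at its stop, and the paddle was drawn out blade first and is held still in the gripper, its lower end about 11 cm above the cover by my estimate. The job is handed in, but no verdict came back.

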